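Park the torch carriage of a bench seam welder

ROBOT

A 6-joint arm with a two-finger parallel gripper is mounted at the origin on the work surface. World frame = base frame: x ahead of the robot, y to its left, z up, the work surface at z = 0. Lengths are in m, angles in rad, forces in N, time in s.
With the tool pointing down it reaches from about 0.375 to 0.925 m from the base axis. Payload 5.7 kg.
Tool frame: the origin (TCP) lies at the very end of the fingers, on their centre line; the grasp point (between the pads) lies 19 mm behind it; z points along the fingers, y is the direction in which the jaws open and shut (so a half turn about z gives the same grasp; the last joint's range is limited). The gripper opens to 85 mm and grips with 20 to 120 N. Pads are 22 mm wide; open, the fingers measure 114 mm over their backs; the gripper's body (76 mm by 85 mm) begins 54 mm behind the grasp point. The pads swing forward as they close: fully open they stand 13 mm farther back than shut.
Start: joints at [-1.243, 0.359, 1.51, -0, 1.272, -0.115], TCP at [0.257, -0.542, 0.231] pointing down, gripper open.
Joint ranges: [-2.97, 2.97], [-1.01, 2.36], [0.21, 2.38], [-0.96, 4.11], [0.2, 2.71], [-2.98, 2.98]. Speed limits (rad/s): [2.39, 2.39, 3.14, 3.14, 3.14, 3.14].

INTERFACE

Orientations are given as a unit quaternion [w, x, y, z].
In Python, from station import r, vision, nets gives the robot as it stands. The module is installed in compiled form; this text tells all that it offers.
- The arm moves only by the tool drive_tool, never from a script. Its arguments are lists of equal length, an entry for each row: "jaw": the opening, from 0 (shut) to 1 (fully open); "dp": the shift along the tool's x, y, z in cm, a list of three; "angular": the turn, a rotation vector about the tool's x, y, z in rad, a list of three. In form: {"jaw": [jaw, ...], "dp": [[dx, dy, dz], ...], "angular": [[ax, ay, az], ...]}. A call has 1 to 8 rows; each row is the pose to reach, as a shift and turn from the pose measured when the call began, along the tool's axes at that moment; what a row does not reach only later rows make up. A row lasts 1/12 s, in which the tool goes at most 41.7 mm and 7.16 degrees, less where a joint would pass 70% of its speed; a pose out of reach is approached as far as the arm can. A call with a gripper value outside its range is refused whole. The fingers move at their own pace and stop on an object; "grip_force" is the grip in N (left out, the last holds). Time passes only in rows, so rows that repeat a pose let the fingers close. It gives the time, the measured TCP pose, the force and the opening at its end, in the units of the state.
- r.state(): the state, without advancing time (a new reading comes with each control period).
- vision.camera(name): name is "scene" or "top" or "wrist"; returns a dict with "pixels" (420x560x3 uint8, blue, green, red), "fov_y" (degrees; the focal length in pixels is half the picture's height over the tangent of half this angle, whatever the lens; pixels are square), "cx", "cy" (the principal point, pixels), "R" (3x3) and "t" (3): a world point X has camera coordinates R X + t. Camera axes: x right, y down, z forward; pixel columns grow to the right and rows downward; lengths in m; the calibration is good to about 2 mm. A picture is of the moment at which its call begins. There is no depth.
- r.hand_in(): hands the job in, once; it reports no verdict.
Trained networks look in the newest picture that a camera, given by its name, has taken for a name from the list of things; names that differ only in an ending like _2 or _b are one class to them, and where a whole thing is asked for, a point or a joint stands for the part that bears it (a point fixed in the world has none). Each returns a list of dicts, best first, with "confidence" (0 to 1); they miss things now and then, are a little off and sometimes report something else, mostly with a low value. They report only what shows in the picture. A call takes as long as a camera call.
- nets.trace(camera, thing): "region" (420x560 bool, what is visible of it) and "location" ([column, row] in pixels, amid what is visible of it).
- nets.tip_of(camera, thing): "location" ([column, row] in pixels: a listed point, or the origin of a listed thing).
The state is a dict: "clock": time; "qpos": joint angles; "qd": joint speeds; "tau": joint torques, N m; "tool_pos": TCP position; "orientation": TCP orientation; "force": force on the tool from outside, world axes, zero at the start; "moment": the same for the moment, N m; "finger_gap": finger opening in m.
Only numpy, scipy, OpenCV 4.12 (cv2) and the standard library are available. Lean on these libraries where they do the work, as an engineer would, in place of code of your own. Each camera call takes 0.05 s, during which the arm holds its last target. There are 200 camera calls.

TASK

The seam is finished, so park the torch: with a fingertip hold down the yellow lock button on the seam welder's carriage, and keep it held down while you slide the carriage along its rails until it is right up against the red end stop. Then let the button come up so that the carriage is locked there, and move clear. Do not touch the torch or disturb the loose things lying around.

Things in the scene. Friction and masses are not known exactly. Their poses are not given: they have to be found in the camera images.
- welder: Bench seam welder, fixed: grey base plate 360 x 620 x 12 mm (x -140..220, y +-310 in its frame), aluminium beam (x +-40) along y with two steel rails, clamped welded plates at x 75..195, up to 53 mm high. Origin: on the bench under the beam's middle. y axis: along the rails towards the red end stop; z up; x away from the robot. Turned up to 0.25 rad.
- end_stop (a point): Midpoint between the faces of the two black rubber bumpers on the red end-stop block (86 x 20 mm, top 120 mm above the bench), 106 mm above the bench. The front end of the carriage plate must come up against them.
- carriage (a joint): Carriage travel along the rails (m), growing along the welder's y: 0 at the far end, 0.260 solidly against the red stop's bumpers; starts between 0 and 0.12. Button up: a sprung pawl in a toothed rack (10 mm pitch) locks it but for 4 mm of play. Button held down: it slides with 1 to 2 N.
- carriage_front (a point): Centre of the carriage plate's end face that meets the bumpers. Welder directions: the dark plate reaches 160 mm back (-y), 50 mm either side in x, top 112 mm above the bench. On it stands the blue lock housing (88 mm wide, first 102 mm, top 144 mm above the bench), behind that the low deck with the yellow button. An arm on the +x side carries the torch.
- release_top (a point): Centre of the flat top of the round yellow button on the carriage: 36 mm diameter, 131 mm above the bench when up, 11 mm proud of a black collar of 48 mm diameter. The blue housing's upright face, 13 mm higher than the button, is 33 mm from the button's centre towards the red stop. The point moves with the button and carriage; a finger pressing the button can drag the carriage along.
- release (a joint): How far the button is pressed (m): about 0 up (locked), 0.010 fully down; moves straight down, springs back when let go. It takes 6 N to start it moving and 10 N to hold it right down. The lock lets go from 7 mm down: press it right down and keep it there.
- torch: Welding torch on the carriage, not to be touched: upright black barrel 29 mm in diameter, brass fitting on top (215 mm above the bench), pink ceramic nozzle below (tip 39 mm above the bench). Origin: on its axis, 100 mm above the bench, 135 mm to the welder's +x side of the button's centre and 85 mm ahead of it (+y).
- nozzle: Bystander: loose spare pink ceramic nozzle, 30 mm in diameter, 46 mm high, standing on the base plate on the robot's side of the beam; origin at the centre of its underside.
- tee: Bystander: loose steel T-joint sample, 50 x 70 mm, 45 mm high, standing on the base plate on the robot's side of the beam; origin at the centre of its underside.
- tin: Bystander: loose green tin, 66 mm in diameter, 85 mm high, on the bench beyond the red-stop end of the welder; origin at the centre of its underside.
- magnet: Bystander: loose red triangular magnetic square, 90 mm legs, 16 mm thick, lying on the bench beyond the other end of the welder; origin at the middle of its underside.

How it is judged:
By the outcome, as a careful person would: the job done as asked, in the order asked, and still so for the second after the job is handed in, with the robot touching nothing.
It also fails if it takes over 38 s, if anything falls off the work surface, if the arm or the gripper's body presses on something with over 40 N, if the wrist force passes 120 N, or if a joint passes its speed limit or range.

## Working session

There is one attempt and no reset: what is moved stays moved. The work goes in short steps, Python scripts to look and compute and a tool call to move; the robot and the scene stay as the last step left them, time stands still between calls to the robot, and variables do not carry over. Pictures are saved under pics/ and viewed, about 8 in all and at most 12, crops included, and the job is handed in when it is done.

Besides the shell and the picture viewer there is one more tool, called after ">>>" as name(argument=value, ...), one argument or row to a line, values as JSON. drive_tool: Moves the arm, as the interface text tells. Its arguments: {"type":"object","properties":{"jaw":{"type":"array","items":{"type":"number"}},"dp":{"type":"array","items":{"type":"array","items":{"type":"number"}}},"angular":{"type":"array","items":{"type":"array","items":{"type":"number"}}},"grip_force":{"type":"number"}},"required":["jaw","dp","angular"]}

```bash
mkdir -p pics; cat > h.py <<'E'
import numpy as np, cv2
from station import r, vision, nets
from scipy.spatial.transform import Rotation as Ro
def K(c):
    f=c["pixels"].shape[0]/2/np.tan(np.radians(c["fov_y"])/2); return f
def ray(c,uv):
    f=K(c); d=np.array([(uv[0]-c["cx"])/f,(uv[1]-c["cy"])/f,1]); R=np.array(c["R"]); t=np.array(c["t"])
    return -R.T@t, R.T@d
def atz(c,uv,z):
    o,d=ray(c,uv); return o+d*(z-o[2])/d[2]
def proj(c,X):
    p=np.array(c["R"])@X+np.array(c["t"]); return np.array([c["cx"],c["cy"]])+K(c)*p[:2]/p[2]
def tri(obs):
    A=0;b=0
    for c,uv in obs:
        o,d=ray(c,uv); d=d/np.linalg.norm(d); P=np.eye(3)-np.outer(d,d); A=A+P; b=b+P@o
    return np.linalg.solve(A,b)
def totool(v):
    q=r.state()["orientation"]; return Ro.from_quat([q[1],q[2],q[3],q[0]]).inv().apply(v)
E
python3 - <<'E'
from h import *
np.set_printoptions(precision=4,suppress=True)
Z=dict(release_top=.131,carriage_front=.106,end_stop=.106,torch=.1,nozzle=.012,tee=.012,welder=0,tin=0,magnet=0)
C={n:vision.camera(n) for n in("scene","top")}
for n in C: cv2.imwrite(f"pics/{n}0.png",C[n]["pixels"])
for k,z in Z.items():
    obs=[]
    for n,c in C.items():
        l=nets.tip_of(n,k)
        if l: print(k,n,round(l[0]["confidence"],2),np.array(l[0]["location"]),atz(c,l[0]["location"],z)); obs.append((c,l[0]["location"]))
    if len(obs)>1: print("   tri",tri(obs))
s=r.state(); print(s["clock"],s["tool_pos"],s["orientation"],s["force"],s["finger_gap"])
E
```

```text
release_top scene 0.61 [275.2 200.5] [0.5815 0.0424 0.131 ]
release_top top 0.54 [317.8 205.2] [ 0.5636 -0.0868  0.131 ]
   tri [ 0.5624 -0.0251  0.1064]
end_stop scene 0.81 [354. 218.] [0.5877 0.2874 0.106 ]
end_stop top 0.61 [164.  192.6] [0.5937 0.3078 0.106 ]
   tri [0.5932 0.2959 0.1173]
torch scene 0.57 [250.1 238.7] [ 0.7107 -0.0106  0.1   ]
torch top 0.62 [165.1 194.7] [0.5891 0.306  0.1   ]
   tri [0.6555 0.1433 0.155 ]
nozzle top 0.43 [299.3 245.6] [ 0.4658 -0.0474  0.012 ]
tee scene 0.72 [355.2 209.9] [0.4872 0.2968 0.012 ]
tee top 0.62 [176.9 237.9] [0.4822 0.2873 0.012 ]
   tri [0.4821 0.2932 0.0038]
welder scene 0.84 [289.4 223.4] [0.5704 0.0874 0.    ]
welder top 0.84 [247.  207.5] [0.5698 0.0978 0.    ]
   tri [0.5705 0.0926 0.0016]
tin scene 0.66 [408.  266.5] [0.6665 0.4748 0.    ]
tin top 0.82 [112.  168.1] [0.6754 0.4773 0.    ]
   tri [0.6732 0.4729 0.0118]
magnet scene 0.9 [162.2 225. ] [ 0.648  -0.3246  0.    ]
magnet top 0.78 [397.7 180.3] [ 0.6521 -0.3212  0.    ]
   tri [ 0.6514 -0.321   0.0058]
1.0 [ 0.2571 -0.5421  0.2313] [-0.0001  0.9756  0.2196 -0.    ] [-1.1216  0.578  -0.023 ] 0.08500727001792459
```

View pics/top0.png

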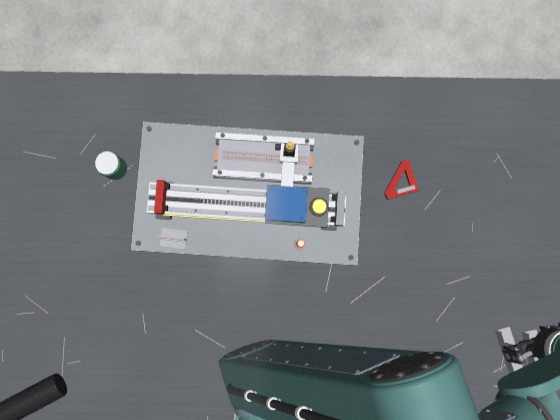

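View pics/scene0.png

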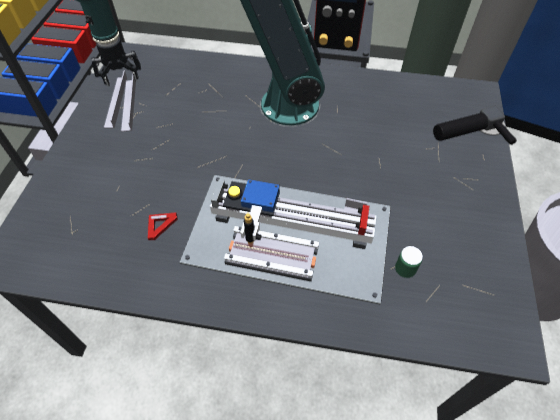

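The top view shows the button at (318,206), the blue housing ahead of it on the stop side, the red stop at (161,197) and the torch at (290,147). In the scene view the button is at (234,192) and the stop at (363,218). The networks mislocated `release_top` in the scene view and `torch` in the top view. I'll use colour centroids and the plate holes to get the button position and the yaw.

```bash
python3 - <<'E'
from h import *
np.set_printoptions(precision=4,suppress=True)
C={n:vision.camera(n) for n in("scene","top")}
obs=[];ro=[]
for n,(u,v) in dict(scene=(234,192),top=(318,206)).items():
    p=C[n]["pixels"].astype(int); m=(p[...,2]>150)&(p[...,1]>130)&(p[...,0]<110)
    yy,xx=np.nonzero(m); k=np.hypot(xx-u,yy-v)<13; uv=(xx[k].mean(),yy[k].mean()); print(n,k.sum(),uv,atz(C[n],uv,.131)); obs.append((C[n],uv))
    l=nets.trace(n,"release")
    if l: print(" trace",l[0]["confidence"],l[0]["location"])
print("button tri",tri(obs))
H=[atz(C["top"],h,.012) for h in((149,128),(359,142),(351,258),(137,244))]
print(H,"ctr",np.mean(H,0))
d=(H[0]-H[1])+(H[3]-H[2]); print("yaw of y",np.arctan2(-d[0],d[1]))
e=(H[0]-H[3])+(H[1]-H[2]); print("yaw of x",np.arctan2(e[1],e[0]))
c=C["top"]; cv2.imwrite("pics/crop.png",cv2.resize(c["pixels"][110:275,120:375],None,fx=3,fy=3,interpolation=cv2.INTER_CUBIC))
E
```

```text
scene 17 (np.float64(232.76470588235293), np.float64(191.88235294117646)) [ 0.5711 -0.0933  0.131 ]
 trace 0.5 [234.3, 190.2]
top 19 (np.float64(318.1578947368421), np.float64(207.21052631578948)) [ 0.5585 -0.0877  0.131 ]
 trace 0.64 [318.4, 205.8]
button tri [ 0.5608 -0.0928  0.1178]
[array([0.7883, 0.3755, 0.012 ]), array([ 0.7567, -0.2116,  0.012 ]), array([ 0.4341, -0.1885,  0.012 ]), array([0.464 , 0.3957, 0.012 ])] ctr [0.6108 0.0928 0.012 ]
yaw of y -0.052487981760746184
yaw of x -0.06684201313076042
```

View pics/crop.png

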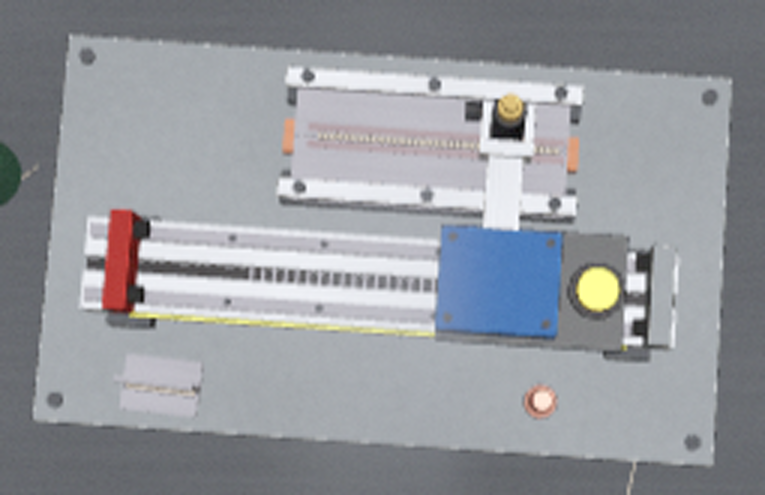

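The crop puts the button at about (597,289), which is full-frame (319,206.3), with a clear corridor to the stop. The loose nozzle and tee both sit on the robot's side of the beam. I'll move above the button with the jaws shut and the jaw axis across the rails.

>>> drive_tool(
  jaw=[0,0,0,0,0,0,0,0],
  dp=[
    [46.8,-27.8,0],
    [46.8,-27.8,0],
    [46.8,-27.8,0],
    [46.8,-27.8,0],
    [46.8,-27.8,0],
    [46.8,-27.8,0],
    [46.8,-27.8,0],
    [46.8,-27.8,0],
  ],
  angular=[
    [0,0,-1.07],
    [0,0,-1.07],
    [0,0,-1.07],
    [0,0,-1.07],
    [0,0,-1.07],
    [0,0,-1.07],
    [0,0,-1.07],
    [0,0,-1.07],
  ],
)

```text
clock: 1.87
tool_pos: [0.4439, -0.2638, 0.2315]
orientation: [0.0, 0.749, 0.663, 0.0]
force: [0.9, -0.5, -0.7]
finger_gap: -0.0001
```

```bash
python3 - <<'E'
from h import *
s=r.state(); d=np.array([.561,-.09,.231])-s["tool_pos"]; q=s["orientation"]; y=Ro.from_quat([q[1],q[2],q[3],q[0]]).apply([0,1,0])
print(s["tool_pos"],"dp cm",totool(d)*100,"turn",-(-.06-np.arctan2(y[1],y[0])),s["force"],s["clock"],s["qpos"])
E
```

```text
[ 0.44386541 -0.26375839  0.23153005] dp cm [18.6729898   9.51022368  0.05309382] turn -0.06208298364414294 [ 0.87643854 -0.50271892 -0.67032846] 1.8667 [-6.70041168e-01  2.38050919e-01  1.68833728e+00  4.50096611e-05
  1.21471194e+00 -5.47973816e-01]
```

>>> drive_tool(
  jaw=[0,0,0,0,0,0,0,0],
  dp=[
    [18.7,9.5,0],
    [18.7,9.5,0],
    [18.7,9.5,0],
    [18.7,9.5,0],
    [18.7,9.5,0],
    [18.7,9.5,0],
    [18.7,9.5,0],
    [18.7,9.5,0],
  ],
  angular=[
    [0,0,-0.06],
    [0,0,-0.06],
    [0,0,-0.06],
    [0,0,-0.06],
    [0,0,-0.06],
    [0,0,-0.06],
    [0,0,-0.06],
    [0,0,-0.06],
  ],
)

```text
clock: 2.53
tool_pos: [0.5606, -0.0898, 0.2314]
orientation: [0.0, 0.728, 0.685, -0.0]
force: [-0.4, 0.8, -0.9]
finger_gap: 0.0003
```

```bash
python3 - <<'E'
from h import *
c=vision.camera("wrist"); cv2.imwrite("pics/w1.png",c["pixels"]); s=r.state()
print(s["tool_pos"],s["orientation"],s["force"],s["clock"])
for k,z in dict(release_top=.131,carriage_front=.106).items():
    for l in nets.tip_of("wrist",k)[:2]:
        p=atz(c,l["location"],z); print(k,l["confidence"],l["location"],p,totool(p-s["tool_pos"])*100)
for l in nets.trace("wrist","release")[:2]:
    yy,xx=np.nonzero(l["region"]); print("trace",l["confidence"],l["location"],xx.min(),xx.max(),yy.min(),yy.max())
p=c["pixels"].astype(int); m=(p[...,2]>110)&(p[...,1]>90)&(p[...,0]<.5*p[...,1]); n,L,S,ce=cv2.connectedComponentsWithStats(m.astype(np.uint8)); i=1+S[1:,4].argmax(); print("yellow",ce[i],S[i],atz(c,ce[i],.131))
print("camera at",-np.array(c["R"]).T@c["t"], "tip px",proj(c,s["tool_pos"]))
E
```

```text
[ 0.56023461 -0.09047654  0.2313736 ] [ 1.24212095e-04  7.28758135e-01  6.84771039e-01 -4.33992613e-04] [ 0.40542694 -0.481202    0.13584885] 2.5833
release_top 0.9 [283.5, 211.5] [ 0.56413208 -0.0907911   0.131     ] [6.49692066e-04 3.93758128e-01 1.00372527e+01]
trace 0.81 [282.7, 207.5] 258 309 183 235
yellow [282.33751743 210.14272431] [ 257  184   52   53 2151] [ 0.56339889 -0.08977778  0.131     ]
camera at [ 0.56601556 -0.01251699  0.37404028] tip px [276.75379919 283.7090774 ]
```

View pics/w1.png

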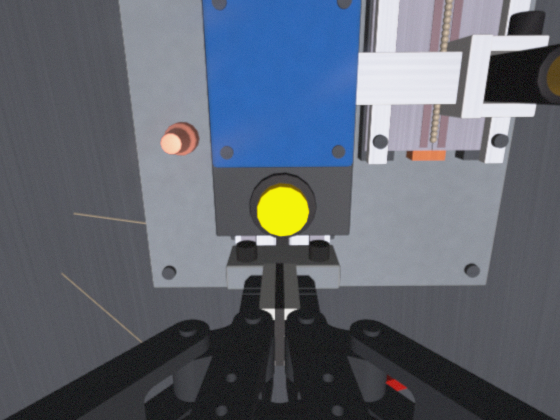

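The wrist view shows the button at (283,211) and the housing edge at row 167, with the carriage aligned to the tool. The button is 0.4 cm along tool y, so I'll correct for that and descend to just above it.

>>> drive_tool(
  jaw=[0,0,0,0,0,0],
  dp=[
    [0.3,0.4,4],
    [0.3,0.4,7],
    [0.3,0.4,9],
    [0.3,0.4,9.7],
    [0.3,0.4,9.7],
    [0.3,0.4,9.7],
  ],
  angular=[
    [0,0,0],
    [0,0,0],
    [0,0,0],
    [0,0,0],
    [0,0,0],
    [0,0,0],
  ],
)

```text
clock: 3.23
tool_pos: [0.5646, -0.0893, 0.1352]
orientation: [0.0, 0.73, 0.684, -0.0]
force: [-0.1, -0.3, 0.0]
finger_gap: -0.0002
```

>>> drive_tool(
  jaw=[0,0,0,0,0,0,0,0],
  dp=[
    [0,0,0.3],
    [0,0,0.6],
    [0,0,0.9],
    [0,0,1.2],
    [0,0,1.4],
    [0,0,1.5],
    [0,0,1.5],
    [0,0,1.5],
  ],
  angular=[
    [0,0,0],
    [0,0,0],
    [0,0,0],
    [0,0,0],
    [0,0,0],
    [0,0,0],
    [0,0,0],
    [0,0,0],
  ],
)

```text
clock: 3.9
tool_pos: [0.5662, -0.0899, 0.122]
orientation: [0.002, 0.73, 0.684, 0.001]
force: [-1.1, -0.9, 8.9]
finger_gap: 0.0001
```

>>> drive_tool(
  jaw=[0,0,0,0,0,0,0,0],
  dp=[
    [0,0,0.5],
    [0,0,0.5],
    [0,0,0.5],
    [0.5,0,0.5],
    [1,0,0.5],
    [1.5,0,0.5],
    [2,0,0.5],
    [2.5,0,0.5],
  ],
  angular=[
    [0,0,0],
    [0,0,0],
    [0,0,0],
    [0,0,0],
    [0,0,0],
    [0,0,0],
    [0,0,0],
    [0,0,0],
  ],
)

```text
clock: 4.57
tool_pos: [0.5677, -0.0654, 0.1208]
orientation: [0.003, 0.73, 0.684, 0.001]
force: [-11.2, -0.8, 30.1]
finger_gap: 0.0003
```

```bash
python3 - <<'E'
from h import *
c=vision.camera("wrist"); cv2.imwrite("pics/w2.png",c["pixels"]); s=r.state()
print(s["tool_pos"],s["orientation"],s["force"],s["clock"])
for k,z in dict(release_top=.121,end_stop=.106,carriage_front=.106).items():
    for l in nets.tip_of("wrist",k)[:2]:
        p=atz(c,l["location"],z); print(k,l["confidence"],l["location"],p,totool(p-s["tool_pos"])*100)
E
```

```text
[ 0.56775357 -0.06434205  0.12081765] [0.00295175 0.72953095 0.68394065 0.001033  ] [-9.77556666  0.37539686 28.78829653] 4.6167
release_top 0.94 [271.9, 285.3] [ 0.56524901 -0.06661239  0.121     ] [-0.24266258 -0.23528675 -0.01898631]
```

View pics/w2.png

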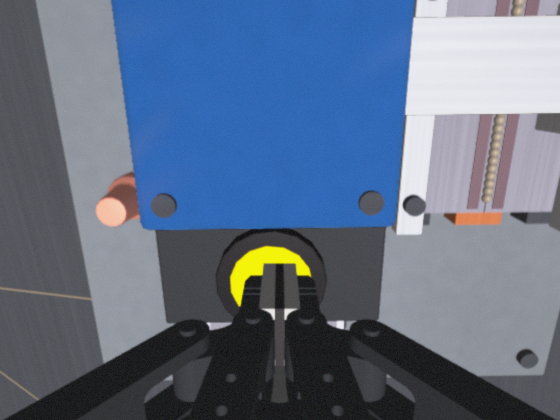

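The carriage is sliding with the button: the button is at (272,285) under the fingertip. I'll ease the downforce and the sideways preload a little and carry on.

>>> drive_tool(
  jaw=[0,0,0,0,0,0,0,0],
  dp=[
    [0.5,-0.1,0.35],
    [1.7,-0.2,0.35],
    [3.2,-0.2,0.35],
    [4.9,-0.2,0.35],
    [6.6,-0.2,0.35],
    [8.3,-0.2,0.35],
    [9.8,-0.2,0.35],
    [10.8,-0.2,0.35],
  ],
  angular=[
    [0,0,0],
    [0,0,0],
    [0,0,0],
    [0,0,0],
    [0,0,0],
    [0,0,0],
    [0,0,0],
    [0,0,0],
  ],
)

```text
clock: 5.43
tool_pos: [0.5734, 0.0444, 0.1208]
orientation: [0.004, 0.729, 0.684, 0.002]
force: [-8.9, -1.0, 27.1]
finger_gap: 0.0
```

```bash
cat > look.py <<'E'
from h import *
import sys
C={n:vision.camera(n) for n in("wrist","top","scene")}; s=r.state()
np.set_printoptions(precision=4,suppress=True)
print(s["tool_pos"],s["orientation"],s["force"],s["clock"])
for n,c in C.items():
  cv2.imwrite(f"pics/{n}_{sys.argv[1]}.png",c["pixels"])
  for k,z in dict(release_top=.121,end_stop=.106,carriage_front=.106).items():
    for l in nets.tip_of(n,k)[:1]:
        p=atz(c,l["location"],z); print(n,k,l["confidence"],l["location"],p,totool(p-s["tool_pos"])*100)
E
python3 look.py 3
```

```text
[0.5734 0.0446 0.1208] [0.0038 0.7289 0.6846 0.0023] [-8.4247  1.5929 28.0942] 5.5833
wrist release_top 0.69 [271.5, 285.1] [0.5708 0.0432 0.121 ] [-0.149  -0.2559 -0.0187]
top end_stop 0.74 [165.3, 197.5] [0.581 0.304 0.106] [25.9415 -0.9138  1.4247]
scene release_top 0.4 [278.1, 201.6] [0.5768 0.0506 0.121 ] [ 0.6251  0.2949 -0.0154]
scene end_stop 0.85 [352.8, 218.5] [0.5902 0.284  0.106 ] [24.0008  0.1275  1.4377]
scene carriage_front 0.8 [317.0, 209.9] [0.5768 0.1725 0.106 ] [12.7952 -0.4977  1.454 ]
```

>>> drive_tool(
  jaw=[0,0,0,0,0,0,0,0],
  dp=[
    [0.5,-0.2,0.3],
    [1.7,-0.3,0.3],
    [3.2,-0.3,0.3],
    [4.9,-0.3,0.3],
    [6.5,-0.3,0.3],
    [7.8,-0.3,0.3],
    [8.7,-0.3,0.3],
    [9.3,-0.3,0.3],
  ],
  angular=[
    [0,0,0],
    [0,0,0],
    [0,0,0],
    [0,0,0],
    [0,0,0],
    [0,0,0],
    [0,0,0],
    [0,0,0],
  ],
)

```text
clock: 6.7
tool_pos: [0.5782, 0.138, 0.1209]
orientation: [0.005, 0.729, 0.685, 0.004]
force: [-3.0, -0.8, 18.9]
finger_gap: -0.0001
```

```bash
python3 look.py 4
```

```text
[0.5782 0.138  0.1209] [0.005  0.729  0.6845 0.0045] [-4.1625  1.6041 18.2645] 6.85
wrist release_top 0.82 [272.6, 286.9] [0.5759 0.1359 0.121 ] [-0.2242 -0.2109 -0.0079]
top end_stop 0.67 [166.4, 194.3] [0.5893 0.3015 0.106 ] [16.381   0.0532  1.4906]
scene release_top 0.47 [309.1, 205.4] [0.5749 0.1469 0.121 ] [ 0.8585 -0.3856 -0.0105]
scene end_stop 0.73 [353.3, 217.7] [0.587  0.2852 0.106 ] [14.7478 -0.0809  1.4892]
scene carriage_front 0.93 [348.0, 214.4] [0.5774 0.2683 0.106 ] [12.9959 -0.9254  1.4787]
```

View pics/wrist_4.png

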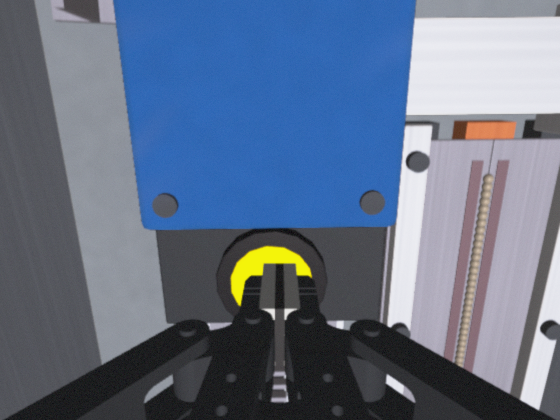

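The wrist view shows the button still fully down under the finger at (272,287), with no slip. About 1.5–2 cm remains, so I'll creep in and watch the y force.

>>> drive_tool(
  jaw=[0,0,0,0,0,0,0,0],
  dp=[
    [0.3,-0.1,0.35],
    [0.7,-0.1,0.35],
    [1.1,-0.1,0.35],
    [1.4,-0.1,0.35],
    [1.7,-0.1,0.35],
    [2.0,-0.1,0.35],
    [2.2,-0.1,0.35],
    [2.2,-0.1,0.35],
  ],
  angular=[
    [0,0,0],
    [0,0,0],
    [0,0,0],
    [0,0,0],
    [0,0,0],
    [0,0,0],
    [0,0,0],
    [0,0,0],
  ],
)

```text
clock: 7.97
tool_pos: [0.5794, 0.1605, 0.1209]
orientation: [0.006, 0.729, 0.684, 0.006]
force: [-7.4, 1.4, 21.7]
finger_gap: 0.0005
```

>>> drive_tool(
  jaw=[0,0,0,0,0,0],
  dp=[
    [0.2,-0.1,0.35],
    [0.4,-0.1,0.35],
    [0.6,-0.1,0.35],
    [0.8,-0.1,0.35],
    [0.8,-0.1,0.35],
    [0.8,-0.1,0.35],
  ],
  angular=[
    [0,0,0],
    [0,0,0],
    [0,0,0],
    [0,0,0],
    [0,0,0],
    [0,0,0],
  ],
)

```text
clock: 8.47
tool_pos: [0.5804, 0.1656, 0.1209]
orientation: [0.009, 0.729, 0.685, 0.006]
force: [-4.6, -12.3, 23.0]
finger_gap: 0.0
```

```bash
python3 look.py 5; python3 - <<'E'
import cv2,numpy as np
a=cv2.imread("pics/wrist_5.png"); b=cv2.imread("pics/top_5.png")[150:240,130:270]; c=cv2.imread("pics/scene_5.png")[160:250,270:410]
cv2.imwrite("pics/m5.png",np.hstack([cv2.resize(a,(400,300)),np.vstack([cv2.resize(b,(400,257),interpolation=2),cv2.resize(c,(400,257),interpolation=2)])[:300*1+0]]) if 0 else np.vstack([np.hstack([cv2.resize(b,(400,257),interpolation=2),cv2.resize(c,(400,257),interpolation=2)]),cv2.resize(a,(800,600))[260:600]]))
E
```

```text
[0.5805 0.1656 0.1209] [0.0086 0.7287 0.6847 0.0057] [ -3.9559 -12.7155  21.6412] 8.6167
top end_stop 0.96 [164.2, 196.0] [0.5848 0.307  0.106 ] [14.1457 -0.4711  1.4332]
top carriage_front 0.5 [298.9, 244.3] [ 0.4654 -0.0412  0.106 ] [-21.351  -10.2302   1.3567]
scene release_top 0.72 [404.5, 269.3] [0.7482 0.4377 0.121 ] [28.2077 15.0467  0.201 ]
scene end_stop 0.69 [353.7, 220.2] [0.596  0.2871 0.106 ] [12.235   0.7654  1.4651]
scene carriage_front 0.8 [357.7, 214.7] [0.5735 0.2977 0.106 ] [13.1504 -1.5473  1.4151]
```

View pics/m5.png

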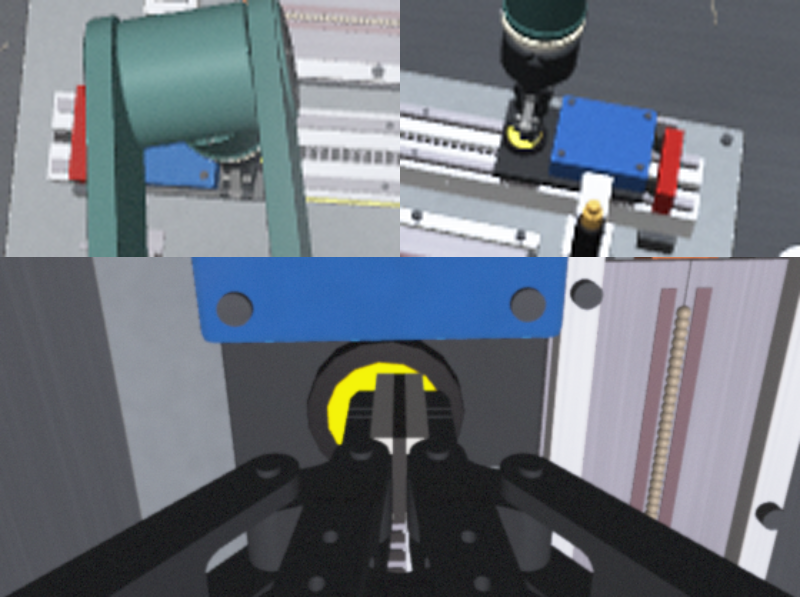

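Contact with the bumpers: the y force is -12 N, the tool stalled 3 mm short of its target, and the scene view shows the housing up against the red stop. I'll let the button up while still leaning lightly forward, then rise clear.

>>> drive_tool(
  jaw=[0,0,0,0,0,0,0,0],
  dp=[
    [0.3,0,0.2],
    [0.3,0,0],
    [0.3,0,-0.2],
    [0.3,0,-0.4],
    [0.3,0,-0.6],
    [0.3,0,-0.8],
    [0.3,0,-1.1],
    [0.2,0,-2],
  ],
  angular=[
    [0,0,0],
    [0,0,0],
    [0,0,0],
    [0,0,0],
    [0,0,0],
    [0,0,0],
    [0,0,0],
    [0,0,0],
  ],
)

```text
clock: 9.73
tool_pos: [0.5795, 0.1677, 0.1407]
orientation: [0.008, 0.729, 0.685, 0.005]
force: [-0.0, -0.1, -1.3]
finger_gap: -0.0005
```

>>> drive_tool(
  jaw=[0,0,0,0,0,0,0,0],
  dp=[
    [0,0,-3],
    [0,0,-6],
    [0,0,-9],
    [0,0,-10],
    [-4,0,-12],
    [-8,0,-12],
    [-8,0,-12],
    [-8,0,-12],
  ],
  angular=[
    [0,0,0],
    [0,0,0],
    [0,0,0],
    [0,0,0],
    [0,0,0],
    [0,0,0],
    [0,0,0],
    [0,0,0],
  ],
)

```text
clock: 10.4
tool_pos: [0.5721, 0.0866, 0.2613]
orientation: [0.008, 0.73, 0.684, 0.005]
force: [0.0, 0.6, 0.2]
finger_gap: 0.0003
```

```bash
python3 look.py 6; python3 - <<'E'
import cv2,numpy as np
a=cv2.imread("pics/wrist_6.png"); c=cv2.imread("pics/scene_6.png")[160:250,200:430]
cv2.imwrite("pics/m6.png",np.hstack([cv2.resize(a,(400,300)),cv2.resize(c,(400,300),interpolation=2)]))
E
```

```text
[0.5719 0.0892 0.2605] [0.0075 0.7287 0.6848 0.0052] [-0.4511  0.7372 -0.4798] 10.55
wrist release_top 0.75 [274.2, 97.3] [0.5766 0.159  0.121 ] [ 7.0424 -0.2117 13.9225]
top release_top 0.66 [217.3, 198.0] [0.5796 0.1685 0.121 ] [ 8.0052  0.0329 13.9216]
top end_stop 0.87 [163.4, 194.5] [0.5887 0.3092 0.106 ] [22.1116  0.0504 15.375 ]
scene release_top 0.46 [315.4, 206.8] [0.5768 0.1666 0.121 ] [ 7.8007 -0.2429 13.9162]
scene end_stop 0.72 [356.0, 217.0] [0.583  0.2932 0.106 ] [20.4815 -0.4426 15.3695]
scene carriage_front 0.92 [356.4, 216.4] [0.5805 0.2942 0.106 ] [20.5712 -0.6997 15.3639]
```

View pics/m6.png

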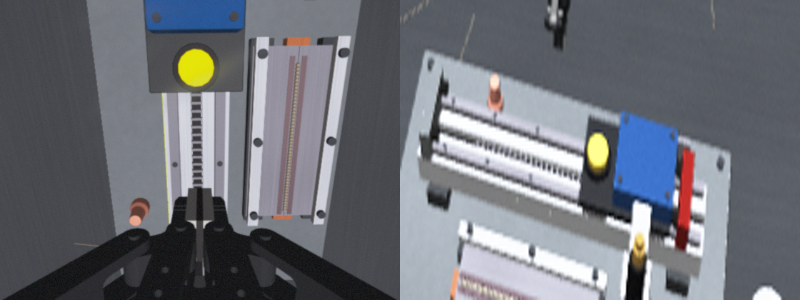

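The button is up and proud. The carriage front and the end stop coincide within 1 mm in the scene view. I'll take one closer look straight down on the bumper gap.

>>> drive_tool(
  jaw=[0,0,0,0,0,0],
  dp=[
    [4,0,0],
    [8,0,0],
    [12,0,0],
    [12,0,0],
    [12,0,0],
    [12,0,0],
  ],
  angular=[
    [0,0,0],
    [0,0,0],
    [0,0,0],
    [0,0,0],
    [0,0,0],
    [0,0,0],
  ],
)

```text
clock: 11.5
tool_pos: [0.5794, 0.2085, 0.2602]
orientation: [0.008, 0.728, 0.685, 0.005]
force: [0.0, -0.0, -0.1]
finger_gap: -0.0001
```

```bash
python3 look.py 7; python3 - <<'E'
import cv2
cv2.imwrite("pics/m7.png",cv2.resize(cv2.imread("pics/wrist_7.png")[80:300,150:430],None,fx=2.7,fy=2.7,interpolation=2))
E
```

```text
[0.5797 0.2073 0.2604] [0.0081 0.729  0.6844 0.005 ] [ 0.2131 -0.062   0.5515] 11.65
wrist release_top 0.74 [275.3, 256.7] [0.5764 0.1558 0.121 ] [-5.1088 -0.2638 13.9554]
wrist end_stop 0.75 [277.0, 72.8] [0.5867 0.2977 0.106 ] [ 9.1261 -0.1616 15.4057]
top release_top 0.65 [221.0, 196.7] [0.5831 0.1591 0.121 ] [-4.7366  0.3839 13.965 ]
top end_stop 0.61 [165.0, 196.4] [0.5838 0.3049 0.106 ] [ 9.8201 -0.4877 15.3987]
scene release_top 0.51 [314.9, 206.4] [0.5756 0.1649 0.121 ] [-4.2102 -0.4042 13.948 ]
scene end_stop 0.93 [354.3, 217.5] [0.5857 0.2882 0.106 ] [ 8.1673 -0.1906 15.4102]
scene carriage_front 0.95 [355.8, 219.2] [0.5912 0.2932 0.106 ] [ 8.6969  0.3307 15.4183]
```

View pics/m7.png

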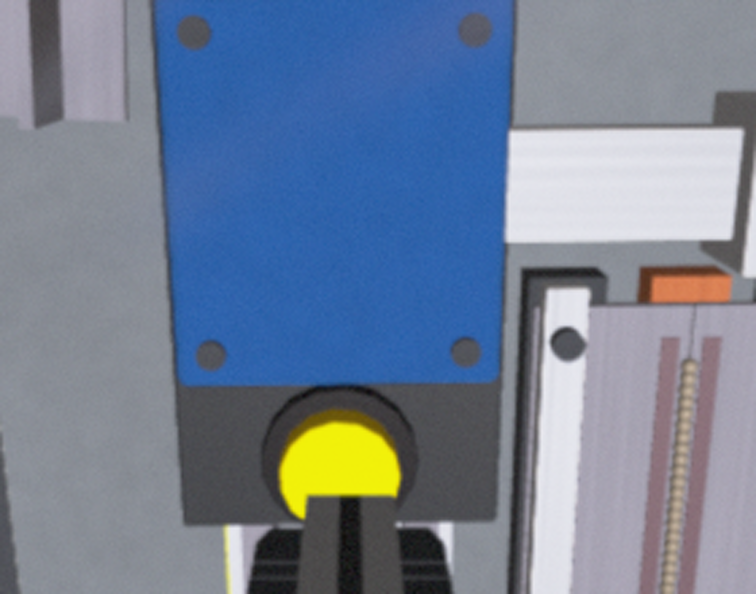

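The crop missed the stop, which is at row 73 in the wrist picture; the button stands up. I'll crop that region instead.

```bash
python3 - <<'E'
import cv2
cv2.imwrite("pics/m7b.png",cv2.resize(cv2.imread("pics/wrist_7.png")[20:130,180:380],None,fx=4,fy=4,interpolation=2))
E
```

```text
(no output)
```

View pics/m7b.png

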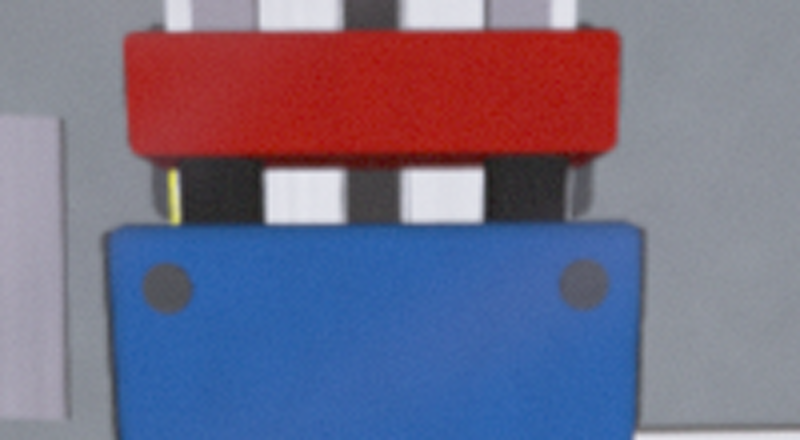

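Both black bumpers reach right to the carriage end (row 222 of the crop) with no visible gap. The tool is in free air, so I'll hand in.

```bash
python3 -c "
from station import r
s=r.state();print(s['clock'],s['qd'],s['force']);print(r.hand_in())"
```

```text
12.1 [ 0.00513947 -0.00021168 -0.00102363 -0.00126493 -0.00106559  0.00055564] [-1.14726301  0.68451512  0.8268615 ]
the job is handed in; nothing more can be done
None
```

The carriage is parked against the red end stop with the button released. I held the yellow button down with the shut fingertips (z about 0.121 m, roughly 20–30 N) and slid the carriage about 25 cm until it met the bumpers. Then I let the button up while still leaning lightly forward, rose clear, and handed in at 12.1 s.

- **Against the stop:** the push force reached about 12 N and the tool stalled about 3 mm short of its target. The close wrist picture shows both bumpers touching the carriage end with no visible gap.
- **Network positions:** in the scene view, the carriage front and end stop came out within about 1 mm of each other just after release, and within about 7 mm at the last look. The top camera put the stop about 1–2 cm further along than the other views. I trusted the contact force and the close picture instead.
- **Locked and clear:** the button stands up in the pictures, and the tool force was near zero with the arm still. I did not test the lock by pushing the carriage.
- **Loose things:** my path kept well clear of the torch and the loose parts, but I did not re-measure where they ended up.

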